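Deal two lens mounting sets into the caddy

ROBOT

A 6-joint arm with a two-finger parallel gripper is mounted at the origin on a cart in front of the work surface, level with it; the furniture and walls round the work are solid. World frame = base frame: x ahead of the robot, y to its left, z up, the work surface at z = 0. Lengths are in m, angles in rad, forces in N, time in s.
With the tool pointing down it reaches from about 0.225 to 0.725 m from the base axis. Payload 3.1 kg.
Tool frame: the origin (TCP) lies on the centre line of the jaws, within the pads' length; the fingertips stand 8 mm ahead of it and the grasp point (between the pads) lies 11 mm behind it (tip_reach is the distance from the TCP to the fingertips, in m); z points along the fingers, y is the line along which they close (so a half turn about z gives the same grasp; the last joint's range is limited). The gripper opens to 85 mm and grips with 20 to 120 N. Pads are 22 mm wide; open, the fingers measure 114 mm over their backs; the gripper's body (76 mm by 85 mm) begins 54 mm behind the grasp point. The pads swing forward as they close: fully open they stand 13 mm farther back than shut.
Start: joints at [1.08, 0.048, 0.099, 1.622, 0, 1.443], TCP at [0.186, 0.491, 0.239] pointing down, gripper open.
Joint ranges: [-2.91, 2.91], [-0.99, 1.94], [-1.21, 1.42], [-2.12, 2.29], [-1.49, 1.47], [-3.14, 3.14]. Speed limits (rad/s): [2.79, 2.79, 3.14, 3.14, 3.14, 3.14].

INTERFACE

Orientations are given as a rotation vector (axis times angle).
In Python, from rig import observe, capture, close_job, tip_reach gives the robot as it stands. The module is installed in compiled form; this text tells all that it offers.
- The arm moves only by the tool apply_moves, never from a script. Its argument "commands" is a list that holds one entry, the list of rows, each a list of 6 numbers: the shift along the world's x, y, z each as a share of 0.6 m, from -1 to 1, then the turn, a rotation vector about the world's x, y, z each as a share of 360 degrees, from -1 to 1. In form: [[[tx, ty, tz, ax, ay, az], ...]]. A call has 1 to 5 rows; each row is the pose to reach, as a shift and turn from the pose commanded when the call began, turning the shorter way round; what a row does not reach only later rows make up. A row lasts 1/12 s, in which the tool goes at most 41.7 mm and 7.16 degrees, less where a joint would pass 70% of its speed; a pose out of reach is approached as far as the arm can. A call with a number of a shift or a turn outside -1 to 1 is refused whole. A call with a gripper value outside its range is refused whole. "gripper" is the opening, from -1 (shut) to 1 (fully open), so that 0 is half open, set as the call begins (left out, the last holds). The fingers move at their own pace and stop on an object; the grip force is fixed at half the most. Time passes only in rows, so rows that repeat a pose let the fingers close. It gives the time, the measured TCP pose, the force, the opening and the grip force at its end, in the units of the state.
- observe(): the state, without advancing time (a new reading comes with each control period).
- capture(name): name is "scene" or "top"; returns a dict with "pixels" (480x640x3 uint8, red, green, blue), "depth" (480x640 float32, m along the optical axis (not along the pixel's ray), 0 where there is no reading), "fx", "fy", "cx", "cy" (pixels), "dist" ([k1, k2, p1, p2, k3] as OpenCV has them; the pictures are not rectified), "rvec" (rotation vector, rad) and "tvec" (3), from world to camera coordinates, as OpenCV has them. Camera axes: x right, y down, z forward; pixel columns grow to the right and rows downward; lengths in m; the calibration is good to about 2 mm. A picture is of the moment at which its call begins.
- close_job(): hands the job in; it is judged then, once.
The state is a dict: "clock": time; "qpos": joint angles; "qvel": joint speeds; "tau": joint torques, N m; "ee_pos": TCP position; "tcp_rot": TCP orientation; "wrist_force": force on the tool from outside, world axes, zero at the start; "wrist_torque": the same for the moment, N m; "opening": finger opening in m; "grip_force": force on a finger pad.
Only numpy, scipy, OpenCV 4.12 (cv2) and the standard library are available. Lean on these libraries where they do the work, as an engineer would, in place of code of your own. Each camera call takes 0.05 s, during which the arm holds its last target. There are 200 camera calls.

TASK

Make up two equal lens-mounting sets in the white caddy, dealing one part to each set in turn: first one black lens tube upright into each of the two wide pockets and, only when both tubes are in, one short plain silver post upright into each of the two small pockets. The longer silver post and the black post, each with a stud on top, do not belong: leave them, the amber bottle and the small vial standing where they are.

Things in the scene. Friction and masses are not known exactly. Their poses are not given: they have to be found in the camera images.
- caddy: White plastic block, 120 (x) x 136 (y) x 14 mm high, fixed; origin at the centre of its underside, z up. Four round pockets 8 mm deep, floors 6 mm above the underside: two wide, diameter 44, centred at x -28, y -36 and +36 mm; two small, diameter 28, at x +34, y -36 and +36 mm. A dark line along y = 0 parts the two sets. Yaw within 0.4 rad; stands left or right of the things.
- lens_tube_1: Short black threaded lens tube, hollow on top, 30 mm diameter, 27 mm high, 60 g. Stands upright; origin at the centre of its underside, z up along its axis.
- lens_tube_2: A second lens tube, the same as lens_tube_1.
- short_post_1: Short plain silver-coloured post, 13 mm diameter, 50 mm high, flat top without a stud, a small dark cross hole in its side, 60 g. Stands upright; origin at the centre of its underside, z up along its axis.
- short_post_2: A second short post, the same as short_post_1.
- long_post: Look-alike that does not belong: silver-coloured post of 13 mm diameter, longer (83 mm high) with a thin stud on top. Stands upright; origin at the centre of its underside, z up along its axis.
- black_post: Look-alike that does not belong: black post of 25 mm diameter, 48 mm high with a thin metal stud on top. Stands upright; origin at the centre of its underside, z up along its axis.
- amber_bottle: Bystander: amber glass bottle with a black cap, 33 mm diameter, 81 mm high, loose. Stands upright; origin at the centre of its underside, z up along its axis.
- vial: Bystander: small glass vial with a white screw cap, 17 mm diameter, 45 mm high, 12 g, loose. Stands upright; origin at the centre of its underside, z up along its axis.
- tip_box: Bystander: navy pipette-tip box with a frosted lid, 103 (x) x 130 (y) x 65 mm high, fixed to the table. Origin at the centre of its underside. It stands on the side where the caddy does not.
Not all that is in view belongs to the job. Leave any blue or turquoise look-alike of the lens_tube_1 alone.

How it is judged:
On the way, in this order (a step that is already met when the one before it is completed fails the run):
1. one lens tube stands in a wide pocket, no short post on the caddy yet (((x of lens_tube_1 in the frame of caddy between -0.04 and -0.016 m and y of lens_tube_1 in the frame of caddy between -0.048 and -0.024 m and z of lens_tube_1 in the frame of caddy between 0.002 and 0.009 m and angle between lens_tube_1's own z axis and vertical below 0.12 rad) or (x of lens_tube_1 in the frame of caddy between -0.04 and -0.016 m and y of lens_tube_1 in the frame of caddy between 0.024 and 0.048 m and z of lens_tube_1 in the frame of caddy between 0.002 and 0.009 m and angle between lens_tube_1's own z axis and vertical below 0.12 rad) or (x of lens_tube_2 in the frame of caddy between -0.04 and -0.016 m and y of lens_tube_2 in the frame of caddy between -0.048 and -0.024 m and z of lens_tube_2 in the frame of caddy between 0.002 and 0.009 m and angle between lens_tube_2's own z axis and vertical below 0.12 rad) or (x of lens_tube_2 in the frame of caddy between -0.04 and -0.016 m and y of lens_tube_2 in the frame of caddy between 0.024 and 0.048 m and z of lens_tube_2 in the frame of caddy between 0.002 and 0.009 m and angle between lens_tube_2's own z axis and vertical below 0.12 rad)) and (x of short_post_1 in the frame of caddy below -0.06 m or x of short_post_1 in the frame of caddy above 0.06 m or y of short_post_1 in the frame of caddy below -0.068 m or y of short_post_1 in the frame of caddy above 0.068 m or z of short_post_1 in the frame of caddy above 0.035 m) and (x of short_post_2 in the frame of caddy below -0.06 m or x of short_post_2 in the frame of caddy above 0.06 m or y of short_post_2 in the frame of caddy below -0.068 m or y of short_post_2 in the frame of caddy above 0.068 m or z of short_post_2 in the frame of caddy above 0.035 m)), for 0.2 s.
2. a lens tube stands in each wide pocket, no short post on the caddy yet ((((x of lens_tube_1 in the frame of caddy between -0.04 and -0.016 m and y of lens_tube_1 in the frame of caddy between -0.048 and -0.024 m and z of lens_tube_1 in the frame of caddy between 0.002 and 0.009 m and angle between lens_tube_1's own z axis and vertical below 0.12 rad) and (x of lens_tube_2 in the frame of caddy between -0.04 and -0.016 m and y of lens_tube_2 in the frame of caddy between 0.024 and 0.048 m and z of lens_tube_2 in the frame of caddy between 0.002 and 0.009 m and angle between lens_tube_2's own z axis and vertical below 0.12 rad)) or ((x of lens_tube_2 in the frame of caddy between -0.04 and -0.016 m and y of lens_tube_2 in the frame of caddy between -0.048 and -0.024 m and z of lens_tube_2 in the frame of caddy between 0.002 and 0.009 m and angle between lens_tube_2's own z axis and vertical below 0.12 rad) and (x of lens_tube_1 in the frame of caddy between -0.04 and -0.016 m and y of lens_tube_1 in the frame of caddy between 0.024 and 0.048 m and z of lens_tube_1 in the frame of caddy between 0.002 and 0.009 m and angle between lens_tube_1's own z axis and vertical below 0.12 rad))) and (x of short_post_1 in the frame of caddy below -0.06 m or x of short_post_1 in the frame of caddy above 0.06 m or y of short_post_1 in the frame of caddy below -0.068 m or y of short_post_1 in the frame of caddy above 0.068 m or z of short_post_1 in the frame of caddy above 0.035 m) and (x of short_post_2 in the frame of caddy below -0.06 m or x of short_post_2 in the frame of caddy above 0.06 m or y of short_post_2 in the frame of caddy below -0.068 m or y of short_post_2 in the frame of caddy above 0.068 m or z of short_post_2 in the frame of caddy above 0.035 m)), for 0.2 s.
3. both tubes stay in and one short post stands in a small pocket ((((x of lens_tube_1 in the frame of caddy between -0.04 and -0.016 m and y of lens_tube_1 in the frame of caddy between -0.048 and -0.024 m and z of lens_tube_1 in the frame of caddy between 0.002 and 0.009 m and angle between lens_tube_1's own z axis and vertical below 0.12 rad) and (x of lens_tube_2 in the frame of caddy between -0.04 and -0.016 m and y of lens_tube_2 in the frame of caddy between 0.024 and 0.048 m and z of lens_tube_2 in the frame of caddy between 0.002 and 0.009 m and angle between lens_tube_2's own z axis and vertical below 0.12 rad)) or ((x of lens_tube_2 in the frame of caddy between -0.04 and -0.016 m and y of lens_tube_2 in the frame of caddy between -0.048 and -0.024 m and z of lens_tube_2 in the frame of caddy between 0.002 and 0.009 m and angle between lens_tube_2's own z axis and vertical below 0.12 rad) and (x of lens_tube_1 in the frame of caddy between -0.04 and -0.016 m and y of lens_tube_1 in the frame of caddy between 0.024 and 0.048 m and z of lens_tube_1 in the frame of caddy between 0.002 and 0.009 m and angle between lens_tube_1's own z axis and vertical below 0.12 rad))) and ((x of short_post_1 in the frame of caddy between 0.022 and 0.046 m and y of short_post_1 in the frame of caddy between -0.048 and -0.024 m and z of short_post_1 in the frame of caddy between 0.002 and 0.009 m and angle between short_post_1's own z axis and vertical below 0.12 rad) or (x of short_post_1 in the frame of caddy between 0.022 and 0.046 m and y of short_post_1 in the frame of caddy between 0.024 and 0.048 m and z of short_post_1 in the frame of caddy between 0.002 and 0.009 m and angle between short_post_1's own z axis and vertical below 0.12 rad) or (x of short_post_2 in the frame of caddy between 0.022 and 0.046 m and y of short_post_2 in the frame of caddy between -0.048 and -0.024 m and z of short_post_2 in the frame of caddy between 0.002 and 0.009 m and angle between short_post_2's own z axis and vertical below 0.12 rad) or (x of short_post_2 in the frame of caddy between 0.022 and 0.046 m and y of short_post_2 in the frame of caddy between 0.024 and 0.048 m and z of short_post_2 in the frame of caddy between 0.002 and 0.009 m and angle between short_post_2's own z axis and vertical below 0.12 rad))), for 0.2 s.
4. both tubes stay in and a short post stands in each small pocket ((((x of lens_tube_1 in the frame of caddy between -0.04 and -0.016 m and y of lens_tube_1 in the frame of caddy between -0.048 and -0.024 m and z of lens_tube_1 in the frame of caddy between 0.002 and 0.009 m and angle between lens_tube_1's own z axis and vertical below 0.12 rad) and (x of lens_tube_2 in the frame of caddy between -0.04 and -0.016 m and y of lens_tube_2 in the frame of caddy between 0.024 and 0.048 m and z of lens_tube_2 in the frame of caddy between 0.002 and 0.009 m and angle between lens_tube_2's own z axis and vertical below 0.12 rad)) or ((x of lens_tube_2 in the frame of caddy between -0.04 and -0.016 m and y of lens_tube_2 in the frame of caddy between -0.048 and -0.024 m and z of lens_tube_2 in the frame of caddy between 0.002 and 0.009 m and angle between lens_tube_2's own z axis and vertical below 0.12 rad) and (x of lens_tube_1 in the frame of caddy between -0.04 and -0.016 m and y of lens_tube_1 in the frame of caddy between 0.024 and 0.048 m and z of lens_tube_1 in the frame of caddy between 0.002 and 0.009 m and angle between lens_tube_1's own z axis and vertical below 0.12 rad))) and (((x of short_post_1 in the frame of caddy between 0.022 and 0.046 m and y of short_post_1 in the frame of caddy between -0.048 and -0.024 m and z of short_post_1 in the frame of caddy between 0.002 and 0.009 m and angle between short_post_1's own z axis and vertical below 0.12 rad) and (x of short_post_2 in the frame of caddy between 0.022 and 0.046 m and y of short_post_2 in the frame of caddy between 0.024 and 0.048 m and z of short_post_2 in the frame of caddy between 0.002 and 0.009 m and angle between short_post_2's own z axis and vertical below 0.12 rad)) or ((x of short_post_2 in the frame of caddy between 0.022 and 0.046 m and y of short_post_2 in the frame of caddy between -0.048 and -0.024 m and z of short_post_2 in the frame of caddy between 0.002 and 0.009 m and angle between short_post_2's own z axis and vertical below 0.12 rad) and (x of short_post_1 in the frame of caddy between 0.022 and 0.046 m and y of short_post_1 in the frame of caddy between 0.024 and 0.048 m and z of short_post_1 in the frame of caddy between 0.002 and 0.009 m and angle between short_post_1's own z axis and vertical below 0.12 rad)))), for 0.2 s.
At the end, for the whole second after the job is handed in: A lens tube in each wide and a short post in each small pocket (centre within 12 mm in x and y, underside within 3 mm of the floor), at rest; long post, black post, bottle and vial within 20 mm of their starts; all upright within 0.12 rad (all of step 4 and linear speed of each of lens_tube_1, lens_tube_2, short_post_1, short_post_2, long_post, black_post, amber_bottle, vial below 0.02 m/s and distance of each of long_post, black_post, amber_bottle, vial from where it was at the start of the episode below 0.02 m and angle between each of long_post, black_post, amber_bottle, vial's own z axis and vertical below 0.12 rad); the robot touches nothing.
It also fails if it takes over 104 s, if anything falls off the work surface, if the arm or the gripper's body presses on something with over 40 N, if the wrist force passes 120 N, or if a joint passes its speed limit or range.

## Working session

There is one attempt and no reset: what is moved stays moved. The work goes in short steps, Python scripts to look and compute and a tool call to move; the robot and the scene stay as the last step left them, time stands still between calls to the robot, and variables do not carry over. Pictures are saved under pics/ and viewed, at most 14 in all, crops included, and the job is handed in when it is done.

Besides the shell and the picture viewer there is one more tool, called after ">>>" as name([rows], argument=value, ...), one row to a line, values as JSON. apply_moves: Moves the arm, as the interface text tells. Shift numbers are shares of 0.6 m and turn numbers shares of 360 degrees, none past 1 either way. Its arguments: {"type":"object","properties":{"commands":{"type":"array"},"gripper":{"type":"number"}},"required":["commands"]}

```bash
mkdir -p pics; python3 - <<'E'
from rig import observe, capture, tip_reach
import cv2, numpy as np
print(observe(), tip_reach)
for n in ("scene","top"):
    c=capture(n); cv2.imwrite(f"pics/{n}0.png",c["pixels"][:,:,::-1]); np.save(f"{n}0.npy",c,allow_pickle=True)
    R=cv2.Rodrigues(np.array(c["rvec"]))[0]; print(n,-R.T@np.ravel(c["tvec"]),R[2],c["fx"],c["dist"])
E
```

```text
{'clock': 0.0, 'qpos': array([ 1.08020683e+00,  4.87204195e-02,  9.75872004e-02,  1.62198419e+00,
       -2.53259669e-05,  1.44301455e+00]), 'qvel': array([ 1.10257744e-03,  6.95942913e-04,  3.68461377e-05, -1.05847048e-03,
        6.13626021e-04,  6.79045739e-04]), 'tau': array([ 4.28112007e-04, -3.38783312e+01,  3.20015788e+01,  2.03502044e-02,
       -2.06814730e-04, -4.57593131e-06]), 'ee_pos': array([0.18605291, 0.49029642, 0.23812757]), 'tcp_rot': array([-0.56665307, -3.08937065,  0.0034844 ]), 'wrist_force': array([-0.12157825,  0.71885786, -0.3205416 ]), 'wrist_torque': array([-0.01247747,  0.0055742 ,  0.0040077 ]), 'grip_force': 0.0, 'opening': 0.08582048797019529} 0.008
scene [0.26019004 0.66644972 0.62467728] [ 0.37228295 -0.62230167 -0.68858263] 553.7519344695824 [0.04057269 0.         0.         0.         0.        ]
top [0.43745508 0.16678033 0.87965338] [ 0.14675899 -0.02878328 -0.98875342] 444.8255879311868 [-0.05135601  0.          0.          0.          0.        ]
```

View pics/scene0.png

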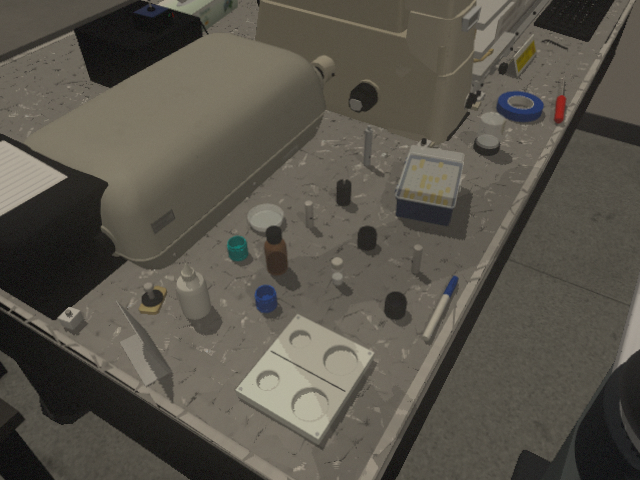

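View pics/top0.png

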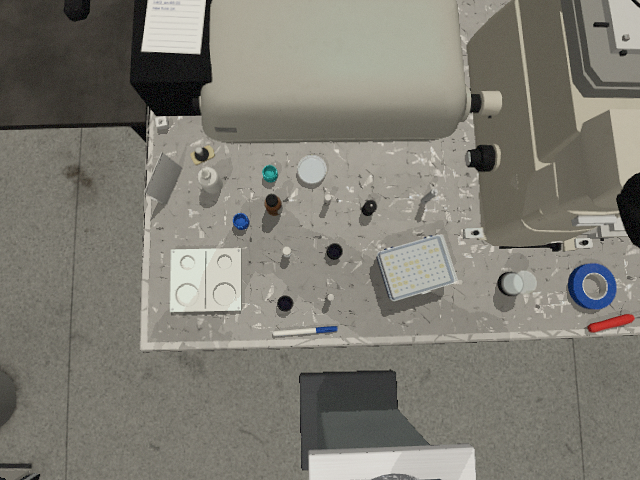

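The scene picture shows the tubes at (367,238) and (396,305), short posts at (309,212) and (417,259), and the vial at (337,271). In the top view the caddy is at (205,280), with its wide pockets at the lower side (187,294) and (225,294). The tubes are at (334,251) and (285,303) and the short posts near (328,197) and (330,297). Next I measure from depth.

```bash
cat > h.py <<'E'
import cv2, numpy as np
def ray(c,uv):
    K=np.array([[c["fx"],0,c["cx"]],[0,c["fy"],c["cy"]],[0,0,1]])
    R=cv2.Rodrigues(np.array(c["rvec"]))[0]; o=-R.T@np.ravel(c["tvec"])
    n=cv2.undistortPoints(np.float64(uv).reshape(-1,1,2),K,np.array(c["dist"]))[:,0]
    return o,np.c_[n,np.ones(len(n))]@R      # dir with unit optical depth
def plane(c,uv,z):
    o,d=ray(c,uv); return o+d*((z-o[2])/d[:,2])[:,None]
def cloud(c):
    v,u=np.mgrid[:480,:640]; o,d=ray(c,np.c_[u.ravel(),v.ravel()])
    P=(o+d*c["depth"].reshape(-1,1)).reshape(480,640,3); P[c["depth"]==0]=np.nan; return P
E
python3 - <<'E'
from h import *
for n,seeds in (("top",dict(tubeA=(334,251),tubeB=(285,303),postA=(328,197),postB=(330,297),vial=(286,251),bottle=(272,203),black=(369,207),longp=(431,193))),
  ("scene",dict(tubeA=(367,238),tubeB=(396,305),postA=(309,210),postB=(417,257),vial=(337,270),bottle=(275,250),black=(343,190),longp=(367,145)))):
    c=np.load(n+"0.npy",allow_pickle=True).item(); P=cloud(c); H=P[...,2]
    print(n,"table z",np.nanmedian(H[300:330,150:420] if n=="top" else H[230:330,300:450]))
    m=((H>0.012)&(H<.12)).astype(np.uint8)
    k,L,S,C=cv2.connectedComponentsWithStats(m)
    for name,(u,v) in seeds.items():
        w=L[v-6:v+7,u-6:u+7]; w=w[w>0]
        if not len(w): print(name,"none"); continue
        l=np.bincount(w).argmax(); q=P[L==l]; zt=np.percentile(q[:,2],95)
        t=q[q[:,2]>zt-.006]
        print(name,S[l],"ztop %.3f"%zt,"top mid",((t.max(0)+t.min(0))/2)[:2].round(4),"mean",t.mean(0)[:2].round(4),"ext",np.ptp(t,axis=0)[:2].round(3))
c=np.load("top0.npy",allow_pickle=True).item()
hsv=cv2.cvtColor(c["pixels"],cv2.COLOR_RGB2HSV); g=cv2.cvtColor(c["pixels"],cv2.COLOR_RGB2GRAY)
m=np.zeros_like(g); m[235:325,160:250]=(g[235:325,160:250]>150)*255
m=cv2.morphologyEx(m,cv2.MORPH_CLOSE,np.ones((7,7)))
ct=max(cv2.findContours(m,0,2)[0],key=cv2.contourArea)
p=plane(c,ct[:,0],.014)[:,:2]; r=cv2.minAreaRect(np.float32(p)*1000); print(r)
cv2.imwrite("pics/c.png",cv2.resize(c["pixels"][150:340,150:450,::-1],None,fx=2.6,fy=2.6,interpolation=cv2.INTER_CUBIC))
E
```

```text
top table z 0.00016149203731713468
tubeA [327 243  16  16 178] ztop 0.029 top mid [0.5304 0.0999] mean [0.5301 0.1002] ext [0.029 0.029]
tubeB [277 295  16  17 180] ztop 0.029 top mid [0.4315 0.198 ] mean [0.4314 0.197 ] ext [0.028 0.029]
postA [324 194   7  11  60] ztop 0.052 top mid [0.6309 0.1118] mean [0.6307 0.1117] ext [0.012 0.01 ]
postB [326 294   8   7  45] ztop 0.053 top mid [0.4414 0.1128] mean [0.4417 0.1123] ext [0.011 0.011]
vial [282 246  10  11  80] ztop 0.048 top mid [0.5312 0.1928] mean [0.5306 0.1923] ext [0.016 0.015]
bottle [264 194  19  21 299] ztop 0.083 top mid [0.6215 0.2169] mean [0.6217 0.2172] ext [0.02 0.02]
black [362 200  15  15 167] ztop 0.043 top mid [0.6138 0.0292] mean [0.6141 0.0291] ext [0.024 0.023]
longp [422 189  16  14 114] ztop 0.083 top mid [ 0.6304 -0.086 ] mean [ 0.6309 -0.0862] ext [0.008 0.004]
scene table z 9.679959688208006e-05
tubeA [358 225  20  21 318] ztop 0.028 top mid [0.5312 0.0999] mean [0.5309 0.1007] ext [0.03  0.031]
tubeB [385 291  22  25 423] ztop 0.028 top mid [0.4329 0.1976] mean [0.4325 0.1988] ext [0.03  0.029]
postA [305 200   9  24 173] ztop 0.051 top mid [0.6318 0.1117] mean [0.6311 0.1127] ext [0.012 0.015]
postB [412 244  11  25 204] ztop 0.052 top mid [0.4421 0.1118] mean [0.4419 0.1127] ext [0.013 0.014]
vial [332 257  12  25 263] ztop 0.047 top mid [0.5309 0.1927] mean [0.5305 0.1937] ext [0.016 0.017]
bottle [ 247  203   41   68 1627] ztop 0.081 top mid [0.6227 0.2181] mean [0.6217 0.2193] ext [0.025 0.023]
black [337 179  15  23 295] ztop 0.042 top mid [0.6148 0.0292] mean [0.6139 0.0307] ext [0.024 0.026]
longp [364 125   9  36 238] ztop 0.079 top mid [ 0.6318 -0.0869] mean [ 0.6316 -0.0864] ext [0.011 0.012]
((481.8345031738281, 353.3077697753906), (176.62130737304688, 171.74835205078125), 88.79436492919922)
```

View pics/c.png

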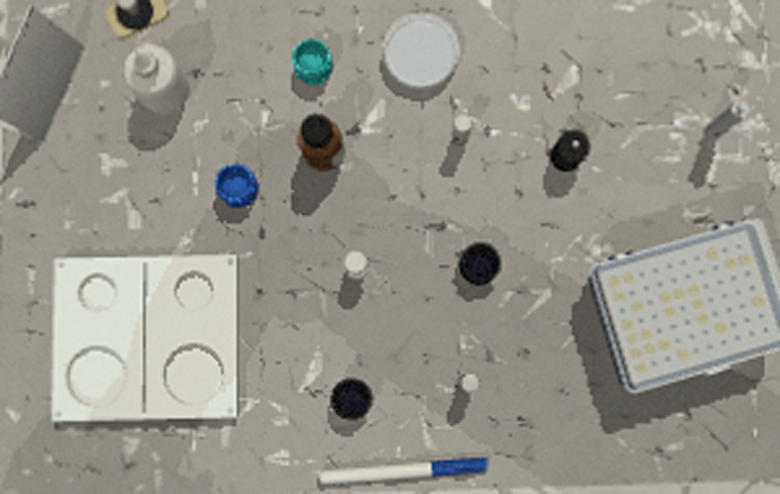

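The crop shows the caddy's corners near (54,257) and (237,419), the wide pockets at (97,376) and (194,375), and the small ones at (98,292) and (194,290). The tubes are at (480,263) and (351,398). I use depth for the caddy's pose.

```bash
python3 - <<'E'
from h import *
for n in ("top","scene"):
    c=np.load(n+"0.npy",allow_pickle=True).item(); P=cloud(c); H=P[...,2]
    m=((abs(H-.014)<.004)&(P[...,0]<.62)&(P[...,1]>.22)).astype(np.uint8)
    k,L,S,C=cv2.connectedComponentsWithStats(m); l=S[1:,4].argmax()+1
    q=P[L==l]; print(n,cv2.minAreaRect(np.float32(q[:,:2])*1000),q[:,2].mean())
    mm=(L==l).astype(np.uint8)
    ct,h=cv2.findContours(mm,cv2.RETR_CCOMP,cv2.CHAIN_APPROX_NONE)
    for i,x in enumerate(ct):
        if h[0][i][3]>=0 and len(x)>15:
            p=plane(c,x[:,0],.014)[:,:2]*1000; print(len(x),((p.max(0)+p.min(0))/2).round(1),np.ptp(p,axis=0).round(1))
E
```

```text
top ((481.26715087890625, 350.30926513671875), (136.41485595703125, 121.07737731933594), 89.66096496582031) 0.014956664366788709
67 [452.2 314.5] [46.  46.2]
71 [453.7 384.9] [46.  44.4]
46 [514.9 313.7] [29.4 29.2]
44 [515.4 387.6] [31.2 29.3]
scene ((482.587646484375, 350.1392822265625), (138.6031951904297, 122.81159210205078), 89.6683349609375) 0.01443075424116971
104 [454.2 387.3] [44.8 44.1]
60 [515.8 387.6] [27.3 27.5]
93 [453.1 315.6] [44.5 43.4]
56 [515.9 316.3] [28.1 27.4]
```

>>> apply_moves([
  [[0.04, -0.05, -0.018, 0, 0, 0.012], [0.08, -0.1, -0.036, 0, 0, 0.024], [0.12, -0.15, -0.054, 0, 0, 0.036], [0.16, -0.2, -0.072, 0, 0, 0.048], [0.2, -0.245, -0.09, 0, 0, 0.058]],
], gripper=0.3)

```text
clock: 0.52
ee_pos: [0.3066, 0.342, 0.1843]
tcp_rot: [0.009, -3.141, 0.001]
wrist_force: [-0.3, -0.4, 0.6]
opening: 0.0554
grip_force: 0.0
```

>>> apply_moves([
  [[0.05, -0.055, 0, 0, 0, 0], [0.1, -0.11, 0, 0, 0, 0], [0.15, -0.165, -0.03, 0, 0, 0], [0.19, -0.21, -0.06, 0, 0, 0], [0.21, -0.24, -0.09, 0, 0, 0]],
])

```text
clock: 0.93
ee_pos: [0.4351, 0.198, 0.1319]
tcp_rot: [-0.0, 3.138, 0.001]
wrist_force: [1.3, 0.1, 0.4]
opening: 0.0556
grip_force: 0.0
```

>>> apply_moves([
  [[0, 0, -0.05, 0, 0, 0], [0, 0, -0.1, 0, 0, 0], [0, 0, -0.1, 0, 0, 0], [0, 0, -0.1, 0, 0, 0]],
])

```text
clock: 1.27
ee_pos: [0.4299, 0.1989, 0.0691]
tcp_rot: [0.002, -3.136, 0.003]
wrist_force: [0.7, 0.6, 0.8]
opening: 0.0555
grip_force: 0.0
```

>>> apply_moves([
  [[0.003, 0, -0.03, 0, 0, 0], [0.003, 0, -0.06, 0, 0, 0], [0.003, 0, -0.085, 0, 0, 0], [0.003, 0, -0.085, 0, 0, 0], [0.003, 0, -0.085, 0, 0, 0]],
])

```text
clock: 1.68
ee_pos: [0.4346, 0.2005, 0.0218]
tcp_rot: [-0.004, 3.14, 0.001]
wrist_force: [0.1, 0.1, 0.4]
opening: 0.0555
grip_force: 0.0
```

>>> apply_moves([
  [[0, 0, 0, 0, 0, 0], [0, 0, 0, 0, 0, 0], [0, 0, 0, 0, 0, 0], [0, 0, 0, 0, 0, 0], [0, 0, 0, 0, 0, 0]],
], gripper=-1)

```text
clock: 2.1
ee_pos: [0.4361, 0.2006, 0.023]
tcp_rot: [-0.003, 3.137, 0.002]
wrist_force: [-0.5, 0.3, 6.2]
opening: 0.0266
grip_force: 59.0
```

>>> apply_moves([
  [[0, 0, 0.03, 0, 0, 0], [0, 0, 0.08, 0, 0, 0], [0, 0, 0.12, 0, 0, 0], [0, 0, 0.12, 0, 0, 0]],
])

```text
clock: 2.43
ee_pos: [0.4382, 0.2011, 0.0987]
tcp_rot: [-0.003, 3.131, 0.005]
wrist_force: [1.5, -0.5, 0.3]
opening: 0.0262
grip_force: 59.5
```

```bash
python3 - <<'E'
from rig import *
import cv2
c=capture("scene"); cv2.imwrite("pics/g1.png",cv2.resize(c["pixels"][180:380,260:500,::-1],None,fx=2.5,fy=2.5))
s=observe(); print(s["ee_pos"],s["opening"],s["grip_force"],s["wrist_force"])
E
```

```text
[0.4370794  0.20076485 0.09632169] 0.026358115302417072 59.45999559087795 [ 0.54679553  0.26918443 -0.74033218]
```

View pics/g1.png

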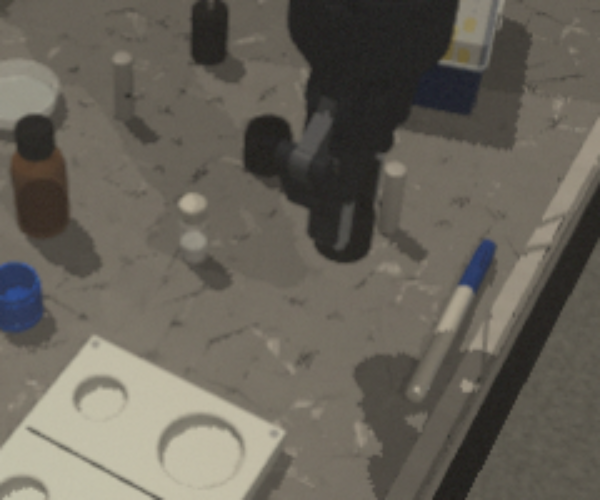

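The tube hangs upright in the jaws at crop (340,240). Next it goes to the far wide pocket.

>>> apply_moves([
  [[0.007, 0.06, 0, 0, 0, 0], [0.014, 0.12, 0, 0, 0, 0], [0.021, 0.18, 0, 0, 0, 0], [0.028, 0.245, 0, 0, 0, 0], [0.035, 0.312, 0, 0, 0, 0]],
])

```text
clock: 2.9
ee_pos: [0.4544, 0.388, 0.0908]
tcp_rot: [0.001, -3.14, 0.002]
wrist_force: [1.0, -0.1, -0.2]
opening: 0.0262
grip_force: 59.5
```

>>> apply_moves([
  [[0, 0, -0.03, 0, 0, 0], [0, 0, -0.05, 0, 0, 0], [0, 0, -0.07, 0, 0, 0], [0, 0, -0.07, 0, 0, 0]],
])

```text
clock: 3.23
ee_pos: [0.452, 0.3841, 0.0452]
tcp_rot: [0.001, -3.134, 0.009]
wrist_force: [-1.4, -0.9, -1.6]
opening: 0.026
grip_force: 59.6
```

```bash
python3 - <<'E'
from rig import *
import cv2
c=capture("scene"); cv2.imwrite("pics/p1.png",cv2.resize(c["pixels"][280:460,220:400,::-1],None,fx=3,fy=3))
print(observe()["ee_pos"],observe()["tcp_rot"])
E
```

```text
[0.45283464 0.38438813 0.04698382] [ 6.08804630e-04 -3.13586599e+00  6.55966828e-03]
```

View pics/p1.png

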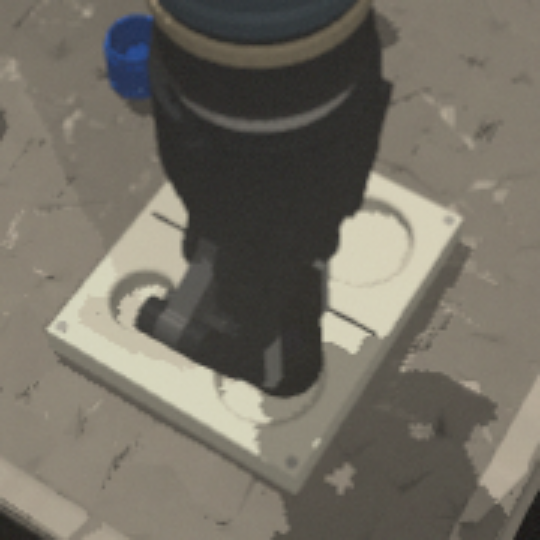

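```bash
python3 - <<'E'
import numpy as np, cv2
c=np.load("scene0.npy",allow_pickle=True).item()
K=np.array([[c["fx"],0,c["cx"]],[0,c["fy"],c["cy"]],[0,0,1]])
t=np.linspace(0,2*np.pi,90)
for x,y,z,r in ((.454,.387,.014,.022),(.453,.384,.026,.015),(.449,.384,.026,.015),(.453,.384,.022,.015)):
    p=np.c_[x+r*np.cos(t),y+r*np.sin(t),0*t+z]
    u=(cv2.projectPoints(p,np.array(c["rvec"]),np.array(c["tvec"]),K,np.array(c["dist"]))[0][:,0]-[220,280])*3
    print(x,z,"mid",((u.max(0)+u.min(0))/2).round(),"min",u.min(0).round(),"max",u.max(0).round())
E
```

```text
0.454 0.014 mid [269. 374.] min [214. 323.] max [324. 425.]
0.453 0.026 mid [275. 353.] min [237. 318.] max [313. 388.]
0.449 0.026 mid [283. 358.] min [245. 323.] max [321. 393.]
0.453 0.022 mid [275. 358.] min [237. 324.] max [313. 393.]
```

The observed tube edge (right 323, bottom 395) matches a tube sitting 4 mm behind the TCP in x. I shift it +5 mm in x and lower.

>>> apply_moves([
  [[0.008, 0.004, 0, 0, 0, 0], [0.008, 0.004, -0.01, 0, 0, 0], [0.008, 0.004, -0.02, 0, 0, 0], [0.008, 0.004, -0.027, 0, 0, 0], [0.008, 0.004, -0.027, 0, 0, 0]],
])

```text
clock: 3.7
ee_pos: [0.4593, 0.3887, 0.033]
tcp_rot: [0.002, -3.14, 0.002]
wrist_force: [-1.0, -0.4, -1.2]
opening: 0.0261
grip_force: 59.6
```

>>> apply_moves([
  [[0, 0, -0.004, 0, 0, 0], [0, 0, -0.006, 0, 0, 0], [0, 0, -0.006, 0, 0, 0]],
])

```text
clock: 3.95
ee_pos: [0.4597, 0.3893, 0.0303]
tcp_rot: [0.003, -3.141, 0.0]
wrist_force: [0.3, -0.7, -1.6]
opening: 0.0263
grip_force: 59.6
```

>>> apply_moves([
  [[0, 0, 0, 0, 0, 0], [0, 0, 0, 0, 0, 0], [0, 0, 0, 0, 0, 0], [0, 0, 0, 0, 0, 0], [0, 0, 0, 0, 0, 0]],
], gripper=0.2)

```text
clock: 4.37
ee_pos: [0.4601, 0.3896, 0.0308]
tcp_rot: [-0.003, 3.141, 0.0]
wrist_force: [-0.2, 0.3, -0.2]
opening: 0.0514
grip_force: 0.0
```

>>> apply_moves([
  [[0, 0, 0.02, 0, 0, 0], [0, 0, 0.07, 0, 0, 0], [0, 0, 0.13, 0, 0, 0], [0, -0.05, 0.15, 0, 0, 0], [0, -0.11, 0.15, 0, 0, 0]],
])

```text
clock: 4.78
ee_pos: [0.4632, 0.3263, 0.1274]
tcp_rot: [-0.008, 3.131, 0.01]
wrist_force: [0.7, -0.5, 0.7]
opening: 0.0515
grip_force: 0.0
```

>>> apply_moves([
  [[0.02, -0.06, 0, 0, 0, 0], [0.04, -0.12, 0, 0, 0, 0], [0.06, -0.18, 0, 0, 0, 0], [0.08, -0.24, 0, 0, 0, 0], [0.1, -0.3, 0, 0, 0, 0]],
])

```text
clock: 5.2
ee_pos: [0.5205, 0.1418, 0.122]
tcp_rot: [-0.003, 3.14, 0.0]
wrist_force: [0.6, 0.4, -0.6]
opening: 0.0514
grip_force: 0.0
```

>>> apply_moves([
  [[0.013, -0.06, 0, 0, 0, 0], [0.013, -0.077, 0, 0, 0, 0], [0.013, -0.077, -0.06, 0, 0, 0], [0.013, -0.077, -0.1, 0, 0, 0], [0.013, -0.077, -0.1, 0, 0, 0]],
])

```text
clock: 5.62
ee_pos: [0.5235, 0.0967, 0.0557]
tcp_rot: [0.001, -3.132, 0.0]
wrist_force: [-1.8, 0.9, -0.7]
opening: 0.0514
grip_force: 0.0
```

```bash
cat >> h.py <<'E'
def tops(c,spots,zt,r=.03):
    P=cloud(c)
    for s in spots:
        q=P[(np.hypot(P[...,0]-s[0],P[...,1]-s[1])<r)&(abs(P[...,2]-zt)<.005)]
        print(s,len(q),"mid",((q.max(0)+q.min(0))/2).round(4) if len(q) else "","med z",np.median(q[:,2]) if len(q) else "","ext",np.ptp(q,axis=0).round(3) if len(q) else "")
E
python3 - <<'E'
from rig import *
from h import *
c=capture("scene"); tops(c,[(.454,.387)],.033); print(observe()["ee_pos"])
cv2.imwrite("pics/p2.png",c["pixels"][180:440,220:460,::-1])
E
```

```text
(0.454, 0.387) 233 mid [0.4572 0.3906 0.0323] med z 0.03175165716582906 ext [0.03  0.029 0.009]
[0.52480196 0.09707877 0.05810618]
```

View pics/p2.png

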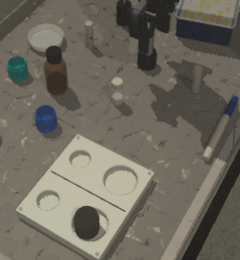

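Tube B stands in the pocket (about (88,222) in the crop, measured 3 mm off centre). Next is tube A.

>>> apply_moves([
  [[0.011, 0.004, -0.02, 0, 0, 0], [0.011, 0.004, -0.04, 0, 0, 0], [0.011, 0.004, -0.06, 0, 0, 0], [0.011, 0.004, -0.06, 0, 0, 0], [0.011, 0.004, -0.06, 0, 0, 0]],
])

```text
clock: 6.08
ee_pos: [0.5333, 0.0998, 0.024]
tcp_rot: [0.003, -3.139, 0.0]
wrist_force: [0.2, 0.3, 0.4]
opening: 0.0512
grip_force: 0.0
```

>>> apply_moves([
  [[-0.003, 0, -0.005, 0, 0, 0], [-0.003, 0, -0.005, 0, 0, 0], [-0.003, 0, -0.005, 0, 0, 0], [-0.003, 0, -0.005, 0, 0, 0], [-0.003, 0, -0.005, 0, 0, 0]],
], gripper=-1)

```text
clock: 6.5
ee_pos: [0.533, 0.0996, 0.0222]
tcp_rot: [-0.002, 3.14, 0.0]
wrist_force: [1.1, -0.0, 1.4]
opening: 0.0267
grip_force: 59.4
```

>>> apply_moves([
  [[0, 0, 0.03, 0, 0, 0], [0, 0, 0.08, 0, 0, 0], [0, 0, 0.14, 0, 0, 0], [0, 0, 0.14, 0, 0, 0]],
])

```text
clock: 6.83
ee_pos: [0.5372, 0.0999, 0.1133]
tcp_rot: [-0.003, 3.129, 0.001]
wrist_force: [2.5, 1.3, 0.9]
opening: 0.0275
grip_force: 59.3
```

>>> apply_moves([
  [[-0.02, 0.06, 0, 0, 0, 0], [-0.04, 0.12, 0, 0, 0, 0], [-0.06, 0.18, 0, 0, 0, 0], [-0.08, 0.24, 0, 0, 0, 0], [-0.1, 0.3, 0, 0, 0, 0]],
])

```text
clock: 7.25
ee_pos: [0.4719, 0.281, 0.1054]
tcp_rot: [-0.001, 3.141, 0.0]
wrist_force: [1.2, -0.7, -0.2]
opening: 0.0273
grip_force: 59.4
```

>>> apply_moves([
  [[-0.028, 0.059, 0, 0, 0, 0], [-0.028, 0.059, -0.04, 0, 0, 0], [-0.028, 0.059, -0.08, 0, 0, 0], [-0.028, 0.059, -0.1, 0, 0, 0], [-0.028, 0.059, -0.1, 0, 0, 0]],
])

```text
clock: 7.67
ee_pos: [0.4526, 0.3135, 0.0412]
tcp_rot: [0.003, -3.134, 0.006]
wrist_force: [-1.0, -1.0, -1.0]
opening: 0.0271
grip_force: 59.4
```

>>> apply_moves([
  [[0, 0, 0, 0, 0, 0], [0, 0, 0, 0, 0, 0], [0, 0, 0, 0, 0, 0]],
])

```text
clock: 7.92
ee_pos: [0.4573, 0.3152, 0.0473]
tcp_rot: [-0.001, 3.139, 0.002]
wrist_force: [0.5, -0.1, -0.2]
opening: 0.0268
grip_force: 59.4
```

```bash
python3 - <<'E'
from rig import *
from h import *
c=capture("scene"); print(observe()["ee_pos"])
cv2.imwrite("pics/p3.png",cv2.resize(c["pixels"][280:460,220:400,::-1],None,fx=3,fy=3))
E
```

```text
[0.45729146 0.3152041  0.04737179]
```

View pics/p3.png

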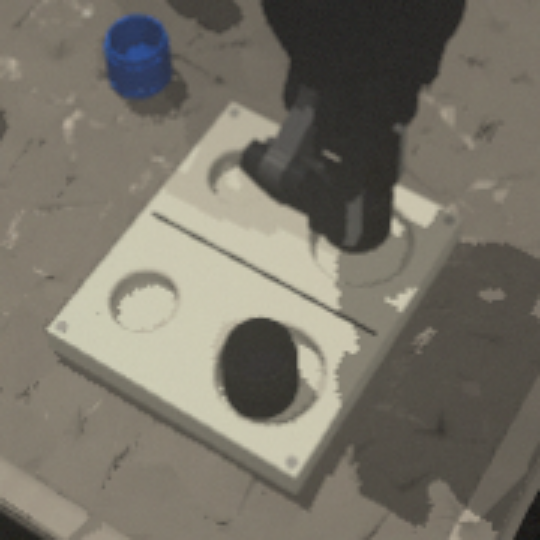

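The tube hangs over the near wide pocket, with its bottom edge at (353,253) and the pocket centred near (362,243). Aligned within about 3 mm, so I lower it.

>>> apply_moves([
  [[0, 0, -0.01, 0, 0, 0], [0, 0, -0.02, 0, 0, 0], [0, 0, -0.028, 0, 0, 0], [0, 0, -0.028, 0, 0, 0], [0, 0, -0.028, 0, 0, 0]],
])

```text
clock: 8.38
ee_pos: [0.4556, 0.3149, 0.0283]
tcp_rot: [0.002, -3.141, 0.0]
wrist_force: [-0.3, -0.4, -1.4]
opening: 0.0271
grip_force: 59.5
```

>>> apply_moves([
  [[0, 0, 0, 0, 0, 0], [0, 0, 0, 0, 0, 0], [0, 0, 0, 0, 0, 0], [0, 0, 0, 0, 0, 0], [0, 0, 0, 0, 0, 0]],
], gripper=0.1)

```text
clock: 8.8
ee_pos: [0.4557, 0.315, 0.0287]
tcp_rot: [0.003, -3.142, 0.0]
wrist_force: [0.5, 0.2, 0.3]
opening: 0.047
grip_force: 0.0
```

>>> apply_moves([
  [[0, 0, 0.02, 0, 0, 0], [0, 0, 0.07, 0, 0, 0], [0, 0, 0.13, 0, 0, 0], [-0.005, -0.05, 0.16, 0, 0, 0], [-0.01, -0.11, 0.16, 0, 0, 0]],
])

```text
clock: 9.22
ee_pos: [0.4536, 0.2515, 0.1321]
tcp_rot: [-0.009, 3.13, 0.008]
wrist_force: [1.0, -0.2, 1.1]
opening: 0.0467
grip_force: 0.0
```

>>> apply_moves([
  [[0, -0.06, 0, 0, 0, 0], [-0.005, -0.12, 0, 0, 0, 0], [-0.008, -0.18, 0, 0, 0, 0], [-0.01, -0.227, 0, 0, 0, 0], [-0.01, -0.227, 0, 0, 0, 0]],
])

```text
clock: 9.63
ee_pos: [0.4438, 0.1086, 0.1259]
tcp_rot: [0.006, 3.14, -0.004]
wrist_force: [-0.0, 0.1, 0.3]
opening: 0.0469
grip_force: 0.0
```

```bash
python3 - <<'E'
from rig import *
from h import *
c=capture("scene"); tops(c,[(.454,.387),(.454,.315)],.033); tops(c,[(.442,.1125)],.05,.012); print(observe()["ee_pos"])
c=capture("top"); tops(c,[(.454,.387),(.454,.315)],.033)
E
```

```text
(0.454, 0.387) 233 mid [0.4573 0.3904 0.0318] med z 0.03168111037616628 ext [0.03  0.029 0.007]
(0.454, 0.315) 202 mid [0.454  0.3161 0.0315] med z 0.03151317640094892 ext [0.029 0.031 0.007]
(0.442, 0.1125) 63 mid [0.4419 0.1113 0.0494] med z 0.050505066202669036 ext [0.012 0.014 0.009]
[0.44402917 0.11074852 0.12592567]
(0.454, 0.387) 76 mid [0.4563 0.3888 0.0326] med z 0.03212493165274438 ext [0.028 0.026 0.009]
(0.454, 0.315) 69 mid [0.4538 0.3147 0.0329] med z 0.032563650421538304 ext [0.03  0.029 0.009]
```

Both tubes stand in their pockets. Next is post B.

>>> apply_moves([
  [[-0.003, 0.002, -0.05, 0, 0, 0], [-0.003, 0.002, -0.09, 0, 0, 0], [-0.003, 0.002, -0.13, 0, 0, 0], [-0.003, 0.002, -0.156, 0, 0, 0], [-0.003, 0.002, -0.156, 0, 0, 0]],
])

```text
clock: 10.15
ee_pos: [0.4385, 0.1149, 0.0275]
tcp_rot: [0.006, -3.134, 0.0]
wrist_force: [-1.0, 0.1, -0.3]
opening: 0.0472
grip_force: 0.0
```

>>> apply_moves([
  [[0, 0, 0, 0, 0, 0], [0, 0, 0, 0, 0, 0], [0, 0, 0, 0, 0, 0], [0, 0, 0, 0, 0, 0], [0, 0, 0, 0, 0, 0]],
], gripper=-1)

```text
clock: 10.57
ee_pos: [0.4436, 0.1147, 0.0332]
tcp_rot: [-0.003, 3.138, 0.002]
wrist_force: [-0.5, 0.5, 4.5]
opening: 0.0107
grip_force: 58.8
```

>>> apply_moves([
  [[0, 0, 0, 0, 0, 0], [0, 0, 0.04, 0, 0, 0], [0, 0, 0.09, 0, 0, 0], [0, 0, 0.15, 0, 0, 0], [0, 0, 0.15, 0, 0, 0]],
])

```text
clock: 10.98
ee_pos: [0.4464, 0.1142, 0.1285]
tcp_rot: [-0.002, 3.129, 0.001]
wrist_force: [2.1, -0.3, 0.0]
opening: 0.0108
grip_force: 58.7
```

>>> apply_moves([
  [[0.015, 0.063, 0, 0, 0, 0], [0.03, 0.126, 0, 0, 0, 0], [0.045, 0.189, 0, 0, 0, 0], [0.06, 0.252, 0, 0, 0, 0], [0.08, 0.315, 0, 0, 0, 0]],
])

```text
clock: 11.4
ee_pos: [0.4898, 0.3044, 0.1208]
tcp_rot: [0.002, -3.141, 0.001]
wrist_force: [-0.4, -1.0, -0.3]
opening: 0.0106
grip_force: 58.8
```

>>> apply_moves([
  [[0.02, 0.06, 0, 0, 0, 0], [0.042, 0.12, 0, 0, 0, 0], [0.042, 0.14, 0, 0, 0, 0], [0.042, 0.14, -0.05, 0, 0, 0], [0.042, 0.14, -0.09, 0, 0, 0]],
])

```text
clock: 11.82
ee_pos: [0.5163, 0.3887, 0.0673]
tcp_rot: [-0.005, 3.138, 0.002]
wrist_force: [-0.1, -0.0, -1.4]
opening: 0.0105
grip_force: 58.9
```

>>> apply_moves([
  [[0, 0, 0, 0, 0, 0], [0, 0, 0, 0, 0, 0], [0, 0, 0, 0, 0, 0]],
])

```text
clock: 12.07
ee_pos: [0.5154, 0.3866, 0.068]
tcp_rot: [-0.002, 3.141, 0.0]
wrist_force: [-0.2, -0.2, 0.0]
opening: 0.0107
grip_force: 58.9
```

```bash
python3 - <<'E'
from rig import *
from h import *
c=capture("scene"); e=observe()["ee_pos"]; print(e)
cv2.imwrite("pics/p4.png",cv2.resize(c["pixels"][280:460,220:400,::-1],None,fx=3,fy=3))
K=np.array([[c["fx"],0,c["cx"]],[0,c["fy"],c["cy"]],[0,0,1]])
z=e[2]-.033
for p in ((.516,.387,.014),(e[0],e[1],z),(e[0]-.004,e[1],z),(e[0],e[1]-.004,z)):
    print(p,(cv2.projectPoints(np.array([p]),np.array(c["rvec"]),np.array(c["tvec"]),K,np.array(c["dist"]))[0].ravel()-[220,280])*3)
E
```

```text
[0.51615943 0.38710824 0.06914487]
(0.516, 0.387, 0.014) [143.03270561 301.05909636]
(np.float64(0.5161594263534406), np.float64(0.3871082390149995), np.float64(0.03614487189757998)) [138.67116182 271.44374989]
(np.float64(0.5121594263534406), np.float64(0.3871082390149995), np.float64(0.03614487189757998)) [146.72188699 275.94355306]
(np.float64(0.5161594263534406), np.float64(0.3831082390149995), np.float64(0.03614487189757998)) [144.49399781 264.0586518 ]
```

View pics/p4.png

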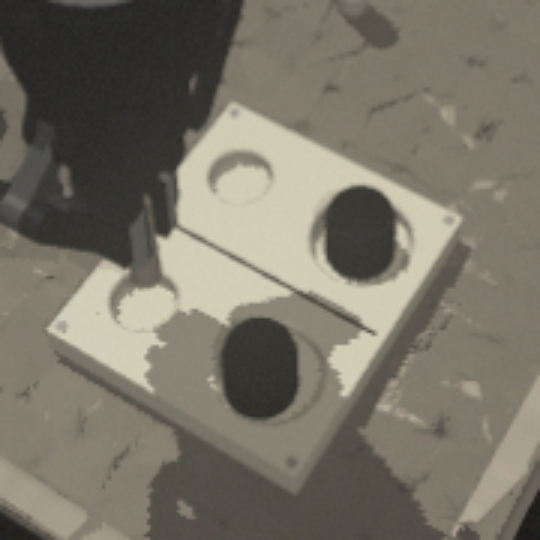

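The post's foot shows at (147,275), which means it sits 4 mm behind the TCP in x. I correct by +4 mm and lower.

>>> apply_moves([
  [[0.006, 0, 0, 0, 0, 0], [0.006, 0, -0.015, 0, 0, 0], [0.006, 0, -0.03, 0, 0, 0], [0.006, 0, -0.046, 0, 0, 0], [0.006, 0, -0.046, 0, 0, 0]],
])

```text
clock: 12.53
ee_pos: [0.5192, 0.387, 0.0392]
tcp_rot: [-0.002, 3.141, 0.001]
wrist_force: [0.7, -1.0, 0.1]
opening: 0.0103
grip_force: 59.1
```

>>> apply_moves([
  [[0, 0, 0, 0, 0, 0], [0, 0, 0, 0, 0, 0]],
])

```text
clock: 12.7
ee_pos: [0.519, 0.387, 0.0392]
tcp_rot: [-0.002, 3.141, 0.0]
wrist_force: [0.5, 0.1, 0.9]
opening: 0.0105
grip_force: 59.2
```

>>> apply_moves([
  [[0, 0, 0, 0, 0, 0], [0, 0, 0, 0, 0, 0], [0, 0, 0, 0, 0, 0], [0, 0, 0, 0, 0, 0], [0, 0, 0, 0, 0, 0]],
], gripper=-0.1)

```text
clock: 13.12
ee_pos: [0.5185, 0.3869, 0.0392]
tcp_rot: [0.003, -3.141, 0.0]
wrist_force: [-0.1, 0.6, -0.1]
opening: 0.0384
grip_force: 0.0
```

>>> apply_moves([
  [[0, 0, 0.02, 0, 0, 0], [0, 0, 0.06, 0, 0, 0], [0, 0, 0.12, 0, 0, 0], [0, 0, 0.18, 0, 0, 0], [0, -0.05, 0.18, 0, 0, 0]],
])

```text
clock: 13.53
ee_pos: [0.5231, 0.3634, 0.1588]
tcp_rot: [-0.01, 3.126, 0.018]
wrist_force: [1.2, -1.0, 1.8]
opening: 0.0383
grip_force: 0.0
```

>>> apply_moves([
  [[0.015, -0.063, 0, 0, 0, 0], [0.03, -0.126, 0, 0, 0, 0], [0.045, -0.189, 0, 0, 0, 0], [0.06, -0.252, 0, 0, 0, 0], [0.08, -0.31, 0, 0, 0, 0]],
])

```text
clock: 13.95
ee_pos: [0.5667, 0.1692, 0.149]
tcp_rot: [-0.003, 3.14, 0.0]
wrist_force: [1.2, 0.9, -0.6]
opening: 0.0384
grip_force: 0.0
```

>>> apply_moves([
  [[0.05, -0.05, 0, 0, 0, 0], [0.106, -0.098, 0, 0, 0, 0], [0.106, -0.098, 0, 0, 0, 0], [0.106, -0.098, 0, 0, 0, 0], [0.106, -0.098, 0, 0, 0, 0]],
])

```text
clock: 14.37
ee_pos: [0.6303, 0.1121, 0.148]
tcp_rot: [0.001, -3.141, -0.001]
wrist_force: [-0.3, 0.2, -0.2]
opening: 0.0385
grip_force: 0.0
```

```bash
python3 - <<'E'
from rig import *
from h import *
c=capture("scene"); tops(c,[(.516,.387)],.056,.02); tops(c,[(.631,.112)],.05,.012); tops(c,[(.454,.387),(.454,.315)],.033); print(observe()["ee_pos"])
E
```

```text
(0.516, 0.387) 100 mid [0.5177 0.3872 0.055 ] med z 0.05583002218666705 ext [0.013 0.013 0.008]
(0.631, 0.112) 51 mid [0.6317 0.1117 0.0489] med z 0.05003416298787133 ext [0.013 0.014 0.008]
(0.454, 0.387) 233 mid [0.4575 0.3903 0.0321] med z 0.03178330911335958 ext [0.03  0.029 0.008]
(0.454, 0.315) 188 mid [0.4534 0.3158 0.0318] med z 0.03190676873765497 ext [0.029 0.03  0.007]
[0.62988376 0.11291575 0.14818231]
```

>>> apply_moves([
  [[0.002, 0, -0.05, 0, 0, 0], [0.002, 0, -0.1, 0, 0, 0], [0.002, 0, -0.15, 0, 0, 0], [0.002, 0, -0.193, 0, 0, 0], [0.002, 0, -0.193, 0, 0, 0]],
])

```text
clock: 14.83
ee_pos: [0.6252, 0.1137, 0.0252]
tcp_rot: [0.007, -3.129, 0.001]
wrist_force: [-1.6, 0.2, -1.1]
opening: 0.0383
grip_force: 0.0
```

>>> apply_moves([
  [[0, 0, 0, 0, 0, 0], [0, 0, 0, 0, 0, 0]],
])

```text
clock: 15.0
ee_pos: [0.6321, 0.1134, 0.0339]
tcp_rot: [-0.005, 3.139, 0.0]
wrist_force: [-0.4, 0.2, 0.2]
opening: 0.0385
grip_force: 0.0
```

>>> apply_moves([
  [[0, 0, 0, 0, 0, 0], [0, 0, 0, 0, 0, 0], [0, 0, 0, 0, 0, 0], [0, 0, 0, 0, 0, 0], [0, 0, 0, 0, 0, 0]],
], gripper=-1)

```text
clock: 15.42
ee_pos: [0.6336, 0.1125, 0.035]
tcp_rot: [-0.002, 3.136, 0.001]
wrist_force: [-0.0, 1.5, 6.1]
opening: 0.0107
grip_force: 58.7
```

>>> apply_moves([
  [[0, 0, 0, 0, 0, 0], [0, 0, 0.05, 0, 0, 0], [0, 0, 0.1, 0, 0, 0], [0, 0, 0.16, 0, 0, 0], [0, 0, 0.18, 0, 0, 0]],
])

```text
clock: 15.83
ee_pos: [0.6344, 0.1123, 0.1466]
tcp_rot: [-0.002, 3.132, 0.001]
wrist_force: [0.7, 0.0, 0.8]
opening: 0.0107
grip_force: 58.6
```

>>> apply_moves([
  [[-0.06, 0, 0, 0, 0, 0], [-0.12, 0.01, 0, 0, 0, 0], [-0.17, 0.04, 0, 0, 0, 0], [-0.192, 0.09, 0, 0, 0, 0], [-0.192, 0.15, 0, 0, 0, 0]],
])

```text
clock: 16.25
ee_pos: [0.5129, 0.2014, 0.1393]
tcp_rot: [-0.002, -3.138, 0.002]
wrist_force: [0.1, 0.1, -0.5]
opening: 0.0106
grip_force: 58.7
```

>>> apply_moves([
  [[0, 0.06, 0, 0, 0, 0], [0, 0.12, 0, 0, 0, 0], [0, 0.17, 0, 0, 0, 0], [0, 0.188, -0.05, 0, 0, 0], [0, 0.188, -0.1, 0, 0, 0]],
])

```text
clock: 16.67
ee_pos: [0.5184, 0.3195, 0.082]
tcp_rot: [-0.009, 3.135, 0.007]
wrist_force: [0.4, -0.0, -0.8]
opening: 0.0106
grip_force: 58.7
```

>>> apply_moves([
  [[0, 0, -0.025, 0, 0, 0], [0, 0, -0.025, 0, 0, 0], [0, 0, -0.025, 0, 0, 0]],
])

```text
clock: 16.92
ee_pos: [0.5152, 0.3145, 0.0633]
tcp_rot: [0.003, -3.139, 0.002]
wrist_force: [-0.3, -0.4, -0.4]
opening: 0.0106
grip_force: 58.7
```

```bash
python3 - <<'E'
from rig import *
from h import *
c=capture("scene"); e=observe()["ee_pos"]; print(e)
cv2.imwrite("pics/p5.png",cv2.resize(c["pixels"][280:460,220:400,::-1],None,fx=3,fy=3))
K=np.array([[c["fx"],0,c["cx"]],[0,c["fy"],c["cy"]],[0,0,1]])
z=e[2]-.0345
for p in ((.516,.3155,.014),(e[0],e[1],z),(e[0]-.004,e[1],z),(e[0],e[1]-.004,z)):
    print((cv2.projectPoints(np.array([p]),np.array(c["rvec"]),np.array(c["tvec"]),K,np.array(c["dist"]))[0].ravel()-[220,280])*3)
E
```

```text
[0.51657803 0.3149491  0.06519332]
[238.55499602 177.76160407]
[236.90473267 153.58062426]
[244.6012732  157.52748096]
[241.97628738 147.13148858]
```

View pics/p5.png

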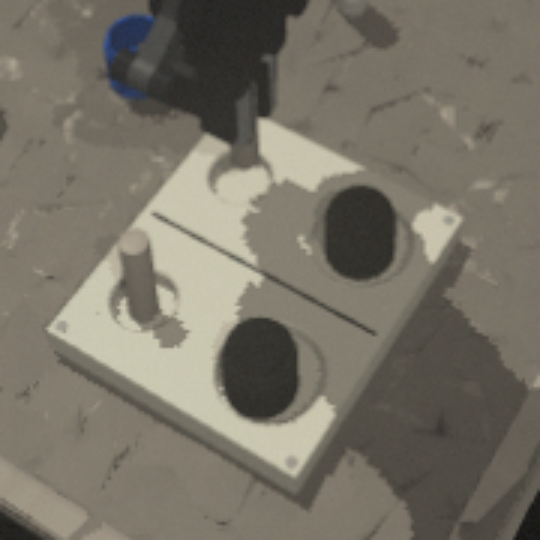

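The last post's foot is at (244,158), about 3.5 mm behind the TCP in x. The first post and both tubes stand in their pockets. I correct and lower.

>>> apply_moves([
  [[0.005, 0, 0, 0, 0, 0], [0.005, 0, -0.015, 0, 0, 0], [0.005, 0, -0.03, 0, 0, 0], [0.005, 0, -0.04, 0, 0, 0], [0.005, 0, -0.04, 0, 0, 0]],
])

```text
clock: 17.38
ee_pos: [0.5197, 0.3149, 0.041]
tcp_rot: [-0.002, 3.141, 0.0]
wrist_force: [-0.0, -0.6, 1.3]
opening: 0.0108
grip_force: 59.0
```

>>> apply_moves([
  [[0, 0, 0, 0, 0, 0], [0, 0, 0, 0, 0, 0]],
])

```text
clock: 17.55
ee_pos: [0.5197, 0.315, 0.041]
tcp_rot: [-0.002, 3.141, 0.0]
wrist_force: [0.3, -0.4, 3.4]
opening: 0.0105
grip_force: 59.0
```

>>> apply_moves([
  [[0, 0, 0, 0, 0, 0], [0, 0, 0, 0, 0, 0], [0, 0, 0, 0, 0, 0], [0, 0, 0, 0, 0, 0], [0, 0, 0, 0, 0, 0]],
], gripper=-0.1)

```text
clock: 17.97
ee_pos: [0.5191, 0.315, 0.0404]
tcp_rot: [0.003, -3.141, 0.0]
wrist_force: [-0.4, 0.1, 1.0]
opening: 0.0387
grip_force: 0.0
```

>>> apply_moves([
  [[0, 0, 0.02, 0, 0, 0], [0, 0, 0.06, 0, 0, 0], [0, 0, 0.12, 0, 0, 0], [0, 0, 0.18, 0, 0, 0], [0, 0, 0.22, 0, 0, 0]],
])

```text
clock: 18.38
ee_pos: [0.5204, 0.3155, 0.1777]
tcp_rot: [-0.003, 3.137, 0.003]
wrist_force: [0.3, 0.4, 0.7]
opening: 0.0388
grip_force: 0.0
```

>>> apply_moves([
  [[-0.05, -0.03, 0, 0, 0, 0], [-0.1, -0.06, 0, 0, 0, 0], [-0.15, -0.1, 0, 0, 0, 0], [-0.15, -0.15, 0, 0, 0, 0], [-0.15, -0.15, 0, 0, 0, 0]],
])

```text
clock: 18.8
ee_pos: [0.4277, 0.2216, 0.1737]
tcp_rot: [0.001, 3.141, -0.004]
wrist_force: [-0.3, 0.1, 0.1]
opening: 0.0384
grip_force: 0.0
```

>>> apply_moves([
  [[0, 0, 0, 0, 0, 0], [0, 0, 0, 0, 0, 0], [0, 0, 0, 0, 0, 0], [0, 0, 0, 0, 0, 0], [0, 0, 0, 0, 0, 0]],
])

```text
clock: 19.22
ee_pos: [0.4297, 0.2257, 0.1727]
tcp_rot: [0.004, -3.142, -0.0]
wrist_force: [-0.1, 0.3, 0.0]
opening: 0.0383
grip_force: 0.0
```

```bash
python3 - <<'E'
from rig import *
from h import *
c=capture("scene"); tops(c,[(.516,.387),(.516,.315)],.056,.02); tops(c,[(.454,.387),(.454,.315)],.033)
tops(c,[(.531,.193)],.045,.015); tops(c,[(.622,.218)],.081,.02); tops(c,[(.614,.03)],.042,.02); tops(c,[(.631,-.0865)],.079,.015)
cv2.imwrite("pics/end.png",c["pixels"][:,:,::-1])
E
```

```text
(0.516, 0.387) 99 mid [0.5174 0.3872 0.0549] med z 0.05604876501005562 ext [0.012 0.013 0.008]
(0.516, 0.315) 94 mid [0.5188 0.3155 0.0553] med z 0.05651605810110416 ext [0.013 0.014 0.008]
(0.454, 0.387) 237 mid [0.4574 0.3904 0.032 ] med z 0.03167745498804864 ext [0.03  0.03  0.008]
(0.454, 0.315) 193 mid [0.4539 0.3158 0.0317] med z 0.03181464769248288 ext [0.029 0.03  0.007]
(0.531, 0.193) 106 mid [0.5314 0.1922 0.0439] med z 0.045202023956327664 ext [0.017 0.018 0.008]
(0.622, 0.218) 172 mid [0.6234 0.2175 0.0803] med z 0.08117839186021131 ext [0.024 0.024 0.008]
(0.614, 0.03) 125 mid [0.6149 0.0283 0.0415] med z 0.04055875807021747 ext [0.024 0.026 0.009]
(0.631, -0.0865) 36 mid [ 0.632  -0.0862  0.0791] med z 0.07669808128855182 ext [0.013 0.013 0.01 ]
```

View pics/end.png

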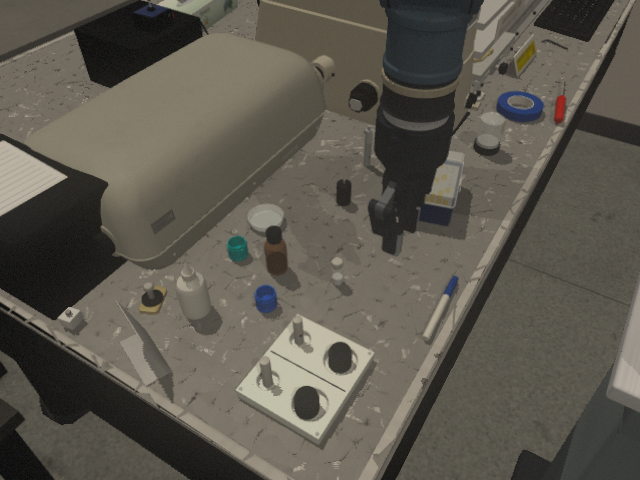

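All four parts stand in the caddy: posts at (298,329) and (265,372), tubes at (341,357) and (307,402). The bystanders have not moved and the gripper is clear, so I hand in.

```bash
python3 -c "
from rig import close_job
print(close_job())"
```

```text
the job is handed in; nothing more can be done
None
```

I handed the job in: both lens tubes went into the wide pockets first, then both short posts into the small ones, each within about 5 mm of its pocket centre, and the long post, black post, bottle and vial stayed where they stood (no verdict came back).

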